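# Fit the sensor clip and hold the spring slide at its mark

### The arm

A 7-joint arm with a two-finger parallel gripper is mounted at the origin on a cart in front of the work surface, level with it; the furniture and walls round the work are solid. World frame = base frame: x ahead of the robot, y to its left, z up, the work surface at z = 0. Lengths are in m, angles in rad, forces in N, time in s.
With the tool pointing down it reaches from about 0.425 to 1.025 m from the base axis. Payload 3.6 kg.
Tool frame: the origin (TCP) lies on the front face of the gripper's body, between the roots of the fingers; the fingertips stand 73 mm ahead of it and the grasp point (between the pads) lies 54 mm ahead of it (env.grasp_offset is the distance from the TCP to the grasp point, in m); z points along the fingers, y is the direction in which the jaws open and shut (so a half turn about z gives the same grasp; the last joint's range is limited). The gripper opens to 85 mm and grips with 20 to 120 N. Pads are 22 mm wide; open, the fingers measure 114 mm over their backs; the gripper's body (76 mm by 85 mm) begins 54 mm behind the grasp point. The pads swing forward as they close: fully open they stand 13 mm farther back than shut.
Start: joints at [-1.433, 0.591, 0.048, 1.609, -0.033, 0.943, -0.034], TCP at [0.166, 0.706, 0.304] pointing down, gripper open.
Joint ranges: [-2.69, 2.69], [-0.47, 2.24], [-1.27, 1.36], [0.19, 2.51], [-1.53, 4.68], [0.08, 2.07], [-3.09, 3.09]. Speed limits (rad/s): [2.57, 2.57, 3.14, 3.14, 3.14, 3.14, 3.14].

### API

Orientations are given as a unit quaternion [w, x, y, z].
In Python, from cell import env, get_image gives the robot as it stands.
- The arm moves only by the shell command python3 -m handwheel 'ROWS' [FORCE]. ROWS is JSON, a list of rows, each an object with "rotation": the turn, a rotation vector about the tool's x, y, z in rad, a list of three; "xyz": the shift along the tool's x, y, z in m, a list of three; "claw": the closure, from 0 (fully open) to 1 (shut). In form: [{"rotation": [wx, wy, wz], "xyz": [tx, ty, tz], "claw": claw}, ...]. A call has 1 to 5 rows; each row is the pose to reach, as a shift and turn from the pose commanded when the call began, along the tool's axes at that moment; what a row does not reach only later rows make up. A row lasts 1/10 s, in which the tool goes at most 50 mm and 8.59 degrees, less where a joint would pass 70% of its speed; a pose out of reach is approached as far as the arm can. A call with a gripper value outside its range is refused whole. The fingers move at their own pace and stop on an object; FORCE is the grip in N (left out, the last holds). Time passes only in rows, so rows that repeat a pose let the fingers close. It gives the time, the measured TCP pose, the force and the opening at its end, in the units of the state.
- env.sense(): the state, without advancing time (a new reading comes with each control period).
- get_image(name): name is "side" or "top" or "wrist"; returns a dict with "img" (384x512x3 uint8, red, green, blue), "intrinsics" (3x3 intrinsics, pixels), "extrinsics" (4x4, takes a point from camera to world coordinates); the wrist camera has in their place "mount" (4x4, takes a point from camera to tool coordinates, whose origin is the TCP and whose axes are the flange's). Camera axes: x right, y down, z forward; pixel columns grow to the right and rows downward; lengths in m; the calibration is good to about 2 mm. A picture is of the moment at which its call begins: read the wrist's pose just before it. There is no depth.
- env.close_job(): hands the job in, once; it reports no verdict.
The state is a dict: "t": time; "joint_pos": joint angles; "dq": joint speeds; "joint_efforts": joint torques, N m; "tool_pos": TCP position; "orientation": TCP orientation; "force": force on the tool from outside, world axes, zero at the start; "moment": the same for the moment, N m; "opening": finger opening in m.
Only numpy, scipy, OpenCV 4.12 (cv2) and the standard library are available. Lean on these libraries where they do the work, as an engineer would, in place of code of your own. Each camera call takes 0.05 s, during which the arm holds its last target. There are 200 camera calls.

### The job

Take the cordless sensor clip off its parking stand by squeezing its orange grips, push it fully down onto the upright steel tab of the spring-return slide and let it grip there. Then pull the slide out by its black handle, without running well past the red mark, until its yellow pointer lines up with the mark, and keep holding it there while the reading is taken: the job finishes with the robot still holding the handle. Leave the bottle, the timer and the marker pen alone.

Things in the scene. Friction and masses are not known exactly. Their poses are not given: they have to be found in the camera images.
- jig: spring checking slide, aluminium base 280 x 100 x 12 mm fixed on the bench; carries the blue carriage (66 mm wide, top 32 mm above the bench), which slides out towards -x. Origin: on the bench under the base, x along the slide (the -x end is the end with the black handle), y to the left when looking along +x, z up. A spring barrel (top 55 mm) stands at its +x end, from x = 78 to 133 mm.
- slide (a joint): how far the blue carriage is pulled out along the jig's -x, in m: 0 is home (starts there), end stop at 0.100. A spring pulls it home with about 3 N at home plus 60 N per m of pull (about 7 N at the mark); let go, it runs home. Handle, tab and pointer all ride on it.
- handle: black bridge handle on the carriage, near its -x end: two uprights 48 mm apart (along jig y) joined by a horizontal bar along jig y, all of 12 mm diameter. Origin on the carriage top, 32 mm above the bench, midway between the uprights; x along the slide as the jig's. Free space before and behind the bar.
- handle_bar (a point): middle of the handle's horizontal bar, on its axis, 95 mm above the bench (36 mm between the uprights' inner sides, open below the bar). Pinch it here from above, fingers closing along jig x.
- tab: upright bright steel tab on the carriage, 87 mm behind the handle towards jig +x: plate 44 mm long (jig x), 6 mm thick (jig y), 36 mm tall above the carriage. Origin at its foot, axes as the jig's.
- tab_top (a point): middle of the tab's top edge, 68 mm above the bench; x along the edge, y across the 6 mm thickness, z up.
- pointer (a point): tip of the yellow pointer on the carriage's -y side, 36 mm above the bench; moves with the slide; axes as the jig's.
- mark: red block with a red line on top, clamped on the base's -y edge beside the pointer's path, 16 x 10 x 23 mm, fixed. Origin: on the base's top face (12 mm above the bench), under the red line; axes as the jig's. Its place along the slide varies: the pointer starts 45 to 75 mm on its +x side. Pointer and mark line up when they have the same x in the jig's frame.
- stand: grey block 80 x 70 x 18 mm fixed on the bench with an upright steel parking plate 44 mm long (x), 6 mm thick (y), top edge 58 mm above the bench, on which the clip sits at the start. Origin on the bench under its centre.
- clip: cordless sensor clip, 66 mm tall, about 60 g, upright, jaws down. Origin: midway between the lower ends of the jaws; z up, y the squeeze direction. White housing (28 x 15 mm) at z = 22 to 46 mm; below it the jaws (20 mm long in x, z = 0 to 22) straddle a plate: fully on, the housing rests on the plate's edge, so the origin is 22 mm below that edge.
- clip_grip (a point): middle between the clip's two flat upright orange grips, 50 mm above the clip's origin, axes as the clip's: squeeze here. The grips are 20 mm wide (x), at 24 to 66 mm above the clip's origin; outer faces 44 mm apart in y while it bites a 6 mm plate, 50 mm with jaws shut, 32 mm at the stop.
- clip_a (a joint): how far each orange grip is squeezed in from where the clip bites a 6 mm plate, in m: 0 biting, stop at 0.006 (jaws 18 mm open), -0.003 jaws shut. The jaws open by as much as the grips come together. It takes about 5 N at 0 and 7 N at the stop, and springs shut when let go; 25 N squeezes it open and carries it.
- bottle: bystander: white reagent bottle with blue cap, 48 mm diameter, 105 mm tall, loose; origin at its foot. Leave it alone.
- timer: bystander: small white timer with coloured keys, 74 x 64 x 21 mm, loose; origin at its underside. Leave it alone.
- marker: bystander: green marker pen lying on the bench, 136 mm long, 12 mm thick, loose; origin at its underside. Leave it alone.
Things that resemble listed ones, but are neither listed nor needed, are in the scene too. Leave any purple look-alike of the clip alone.

How it is judged:
On the way:
1. the clip sits fully on the slide's tab, upright and let go, while the slide is home (x of clip in the frame of tab_top between -0.016 and 0.016 m and y of clip in the frame of tab_top between -0.006 and 0.006 m and z of clip in the frame of tab_top below -0.015 m and angle between clip's own z axis and vertical below 0.15 rad and contact force between clip and tab above 2 N and contact force between the fingers and clip below 0.1 N and value of joint slide below 0.006 m), for 0.2 s.
At the end, for the whole second after the job is handed in: Slide at rest, pointer within 5 mm of the mark, held by the fingers on the handle (over 1.5 N). Clip grips the tab, untouched by the fingers: within 16 mm of the tab's middle along the edge and 6 mm across, on by at least 15 of its 22 mm, tilted under 0.15 rad (x of clip in the frame of tab_top between -0.016 and 0.016 m and y of clip in the frame of tab_top between -0.006 and 0.006 m and z of clip in the frame of tab_top below -0.015 m and angle between clip's own z axis and vertical below 0.15 rad and contact force between clip and tab above 2 N and contact force between the fingers and clip below 0.1 N and x of pointer in the frame of mark between -0.005 and 0.005 m and contact force between the fingers and handle above 1.5 N and velocity of joint slide between -0.01 and 0.01 m/s); the arm keeps its last pose, push and grip.
It fails at once if the slide is pulled more than 12 mm past the mark (x of pointer in the frame of mark below -0.012 m).
It fails at once if the bottle, the timer or the marker pen is moved by more than 20 mm (distance of any of bottle, timer, marker from where it was at the start of the episode above 0.02 m).
It also fails if it takes over 58 s, if anything falls off the work surface, if the arm or the gripper's body presses on something with over 40 N, if the wrist force passes 120 N, or if a joint passes its speed limit or range.

## Working session

There is one attempt and no reset: what is moved stays moved. The work goes in short steps, Python scripts to look and compute and a shell command to move; the robot and the scene stay as the last step left them, time stands still between calls to the robot, and variables do not carry over. Pictures are saved under pics/ and viewed, about 8 in all and at most 12, crops included, and the job is handed in when it is done.

```bash
mkdir -p pics; ls; cat > h.py <<'E'
import numpy as np, cv2
from scipy.spatial.transform import Rotation as R
from cell import env, get_image
def rot(q): return R.from_quat([q[1],q[2],q[3],q[0]]).as_matrix()
def snap(n):
    s=env.sense(); d=get_image(n)
    if n=='wrist':
        T=np.eye(4);T[:3,:3]=rot(s['orientation']);T[:3,3]=s['tool_pos'];E=T@d['mount']
    else: E=d['extrinsics']
    return d['img'],np.array(d['intrinsics']),np.array(E),s
def ray(K,E,p):
    v=E[:3,:3]@np.linalg.solve(K,[p[0],p[1],1.]); return E[:3,3],v/np.linalg.norm(v)
def onz(K,E,p,z):
    o,v=ray(K,E,p); return o+v*(z-o[2])/v[2]
def proj(K,E,X):
    c=E[:3,:3].T@(np.array(X,float)-E[:3,3]); u=K@c; return u[:2]/u[2]
def tri(r1,r2):
    A=np.zeros((3,3));b=np.zeros(3)
    for o,v in (r1,r2):
        P=np.eye(3)-np.outer(v,v);A+=P;b+=P@o
    return np.linalg.solve(A,b)
def save(n,im,s=1): cv2.imwrite('pics/'+n+'.png',cv2.resize(im[:,:,::-1],None,fx=s,fy=s,interpolation=cv2.INTER_CUBIC))
E
python3 - <<'E'
from h import *
import pickle
D={}
for n in('top','side','wrist'):
    D[n]=snap(n); save(n+'0',D[n][0],1.5)
    print(n,D[n][2].round(3).tolist(),D[n][1].round(1).tolist())
pickle.dump(D,open('d0.pkl','wb'))
s=D['top'][3];print(s)
E
```

```text
pics
top [[-0.014, -0.993, 0.117, 0.419], [-1.0, 0.014, -0.004, 0.036], [0.002, -0.117, -0.993, 1.213], [0.0, 0.0, 0.0, 1.0]] [[407.2, 0.0, 256.4], [0.0, 407.2, 183.8], [0.0, 0.0, 1.0]]
side [[1.0, -0.009, 0.03, 0.499], [-0.03, -0.562, 0.827, -0.99], [0.009, -0.827, -0.562, 0.772], [0.0, 0.0, 0.0, 1.0]] [[380.6, 0.0, 260.1], [0.0, 380.6, 191.4], [0.0, 0.0, 1.0]]
wrist [[0.229, 0.925, 0.302, 0.088], [0.973, -0.217, -0.073, 0.724], [-0.002, 0.311, -0.95, 0.372], [0.0, 0.0, 0.0, 1.0]] [[288.1, 0.0, 254.0], [0.0, 288.1, 192.1], [0.0, 0.0, 1.0]]
{'t': 0.0, 'joint_pos': array([-1.43352686,  0.5921284 ,  0.04829208,  1.60981299, -0.03329116,
        0.94269984, -0.03370003]), 'dq': array([-0.00032234, -0.0008924 ,  0.00078354, -0.00077281,  0.00010419,
        0.00017547, -0.00058243]), 'joint_efforts': array([ 4.52826753e-04, -5.48699141e+01,  1.54681385e+00, -1.98120511e+01,
        9.43532854e-03,  8.85300018e-03, -2.47744481e-06]), 'tool_pos': array([0.1656574 , 0.70514465, 0.30273737]), 'orientation': array([-6.44642404e-05,  1.15082900e-01,  9.93355257e-01, -1.12020576e-03]), 'force': array([ 0.62673113, -0.12398982,  0.41453706]), 'moment': array([-0.04953717, -0.00572879,  0.00283722]), 'opening': 0.08546146882705545}
```

View pics/top0.png

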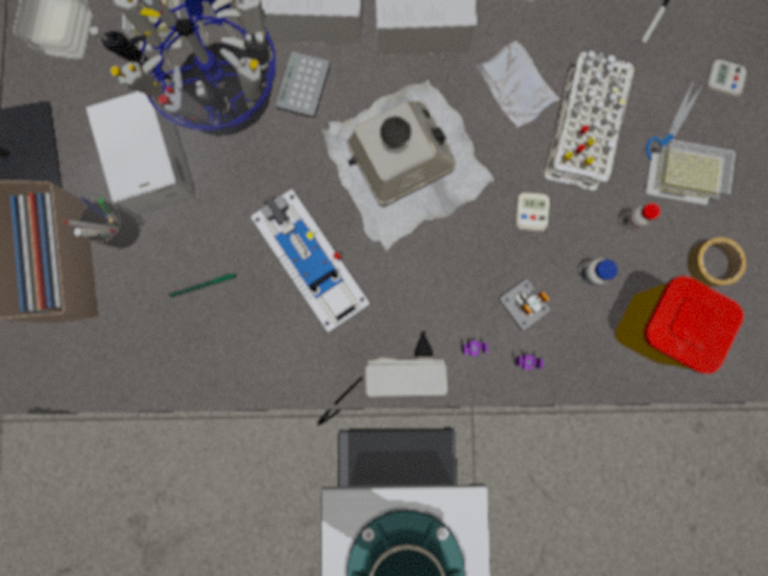

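View pics/side0.png

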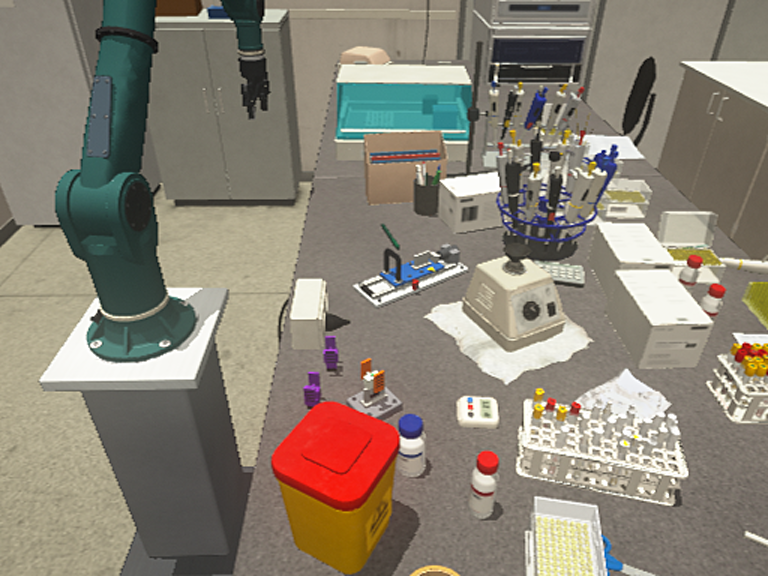

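Top view: the orange-gripped clip on its grey stand is at (527,302). The candidates are that clip, the purple look-alikes at (474,347) and (529,361), and the orange and yellow caps in the racks. The jig is at (310,260), with the handle at (323,278), the pointer near (310,236) and the mark at (338,256). The blue-capped bottle is at (602,270), the timer at (533,211) (another at (728,77)), and the green pen at (203,285). The side view shows the orange grips at (372,378). I choose the orange-gripped clip.

```bash
cat >> h.py <<'E'
def blobs(im,lo,hi,box,amin=3):
    h=cv2.cvtColor(im,cv2.COLOR_RGB2HSV); m=cv2.inRange(h,np.array(lo),np.array(hi)); k=np.zeros_like(m);x0,y0,x1,y1=box;k[y0:y1,x0:x1]=m[y0:y1,x0:x1]
    n,l,st,c=cv2.connectedComponentsWithStats(k); return [(c[i].round(1).tolist(),st[i].tolist()) for i in range(1,n) if st[i][4]>=amin],k
E
python3 - <<'E'
from h import *
import pickle
D=pickle.load(open('d0.pkl','rb'))
im,K,E,s=D['top']; i2,K2,E2,_=D['side']
print('orange top',blobs(im,(5,120,120),(20,255,255),(325,180,380,225))[0])
print('orange side',blobs(i2,(5,120,120),(20,255,255),(225,230,275,280))[0])
J=(160,120,250,225)
for n,lo,hi in(('yel',(22,100,120),(35,255,255)),('red',(0,130,100),(6,255,255)),('blue',(100,120,60),(120,255,255))):
    print(n,blobs(im,lo,hi,J)[0])
    print(n,'side',blobs(i2,lo,hi,(230,160,320,210))[0])
b,k=blobs(im,(0,0,150),(179,60,255),J,20)
c=max(cv2.findContours(k,0,1)[0],key=cv2.contourArea)
r=cv2.minAreaRect(c);print('base',r); print([onz(K,E,p,.012).round(4).tolist() for p in cv2.boxPoints(r)])
b,k=blobs(im,(100,120,60),(120,255,255),J)
r=cv2.minAreaRect(cv2.findNonZero(k));print('blue',[onz(K,E,p,.032).round(4).tolist() for p in cv2.boxPoints(r)])
a=im[180:225,325:380]; c=i2[225:285,225:285]; j=im[120:225,160:250]
save('crop1',np.hstack([cv2.resize(a,(385,315),interpolation=2),cv2.resize(j,(270,315),interpolation=2)]))
for p in([351,201],[204,180]): print(onz(K,E,p,.05))
E
```

```text
orange top [([363.0, 197.3], [361, 195, 5, 6, 20]), ([351.5, 205.6], [350, 203, 4, 6, 15])]
orange side [([243.3, 244.2], [240, 239, 8, 14, 62]), ([251.8, 254.4], [249, 247, 7, 15, 70])]
yel [([206.4, 156.4], [205, 155, 4, 4, 13])]
yel side [([287.1, 178.9], [285, 178, 5, 3, 9])]
red [([224.5, 169.8], [223, 168, 4, 4, 11])]
red side [([276.0, 188.6], [275, 186, 4, 7, 18])]
blue [([204.3, 170.8], [184, 147, 39, 44, 608]), ([217.0, 189.5], [212, 185, 12, 11, 65])]
blue side [([272.7, 181.4], [254, 174, 42, 17, 240]), ([274.7, 174.3], [274, 174, 2, 2, 3])]
base ((206.19253540039062, 173.01708984375), (92.98529052734375, 33.894775390625), 56.08257293701172)
[[0.6845, 0.3001, 0.012], [0.7416, 0.2159, 0.012], [0.506, 0.0619, 0.012], [0.4515, 0.1451, 0.012]]
blue [[0.6373, 0.2453, 0.032], [0.6717, 0.1956, 0.032], [0.5529, 0.1154, 0.032], [0.5193, 0.1647, 0.032]]
[ 0.5022853  -0.23900614  0.05      ]
[0.56874381 0.18177026 0.05      ]
```

View pics/crop1.png

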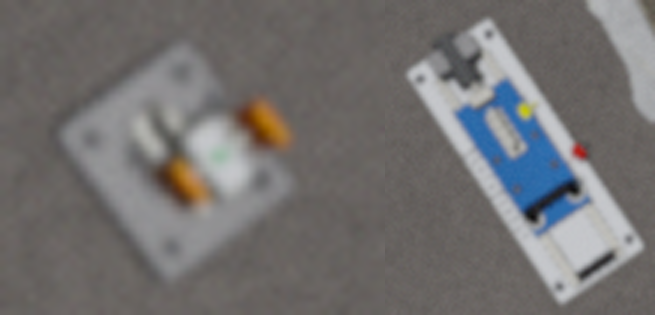

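Left crop: the clip's grips are at (265,120) and (183,180), with the squeeze axis along the stand's diagonal. This is the right clip, not a purple one. Right crop: the jig with its handle at (555,200), pointer at (527,110) and mark at (580,152). I compute the targets next.

```bash
cat >> h.py <<'E'
def rel(xy,z,yaw_y,s=None):
    "shift in tool axes & turn so TCP at (xy,z), pointing down, tool y at yaw_y deg (mod 180)"
    s=s or env.sense(); M=rot(s['orientation']); d=np.array([xy[0],xy[1],z])-s['tool_pos']
    best=None
    for a in (yaw_y,yaw_y+180):
        y=np.array([np.cos(np.radians(a)),np.sin(np.radians(a)),0]);zz=np.array([0,0,-1.]);T=np.column_stack([np.cross(y,zz),y,zz])
        w=R.from_matrix(M.T@T).as_rotvec()
        if best is None or np.linalg.norm(w)<np.linalg.norm(best): best=w
    print('t',round(s['t'],2),'xyz',(M.T@d).round(4).tolist(),'rot',best.round(3).tolist(),'|',s['tool_pos'].round(4),'f',np.round(s['force'],1),'op',round(s['opening'],4),'q7',s['joint_pos'][6].round(2))
E
python3 - <<'E'
from h import *
import pickle
D=pickle.load(open('d0.pkl','rb'))
im,K,E,s=D['top']; i2,K2,E2,_=D['side']
a=tri(ray(K,E,(363,197.3)),ray(K2,E2,(251.8,254.4)));b=tri(ray(K,E,(351.5,205.6)),ray(K2,E2,(243.3,244.2)))
print(a,b,(a+b)/2,np.degrees(np.arctan2(*(b-a)[1::-1])),np.linalg.norm(a-b))
c=(a+b)/2
A=np.degrees(np.arctan2(*(b-a)[1::-1]))
rel((.45,.25),.30,76.8)
rel(c[:2],.26,A)
E
```

```text
[ 0.50793997 -0.26545902  0.0818055 ] [ 0.48535804 -0.23129185  0.08658668] [ 0.496649   -0.24837544  0.08419609] 123.46170448501047 0.04123346533869849
t 0.15 xyz [-0.3809, -0.3782, 0.0037] rot [-0.002, 0.0, -0.0] | [0.1657 0.7053 0.303 ] f [0.6 0.2 0.3] op 0.0854 q7 -0.03
t 0.15 xyz [-0.5402, -0.8526, 0.0446] rot [-0.002, -0.001, -0.815] | [0.1657 0.7053 0.303 ] f [0.6 0.2 0.3] op 0.0854 q7 -0.03
```

```bash
H="python3 -m handwheel"
$H '[{"rotation":[0,0,0],"xyz":[-0.38,-0.38,0],"claw":0},{"rotation":[0,0,0],"xyz":[-0.38,-0.38,0],"claw":0},{"rotation":[0,0,0],"xyz":[-0.38,-0.38,0],"claw":0},{"rotation":[0,0,0],"xyz":[-0.38,-0.38,0],"claw":0},{"rotation":[0,0,0],"xyz":[-0.38,-0.38,0],"claw":0}]' 25
$H '[{"rotation":[0,0,0],"xyz":[-0.13,-0.13,0],"claw":0},{"rotation":[0,0,0],"xyz":[-0.13,-0.13,0],"claw":0},{"rotation":[0,0,0],"xyz":[-0.13,-0.13,0],"claw":0},{"rotation":[0,0,0],"xyz":[-0.13,-0.13,0],"claw":0},{"rotation":[0,0,0],"xyz":[-0.13,-0.13,0],"claw":0}]'
python3 -c "
from h import *
rel((.4966,-.2484),.26,123.46)"
```

```text
t: 0.65
tool_pos: [0.2982, 0.4913, 0.3037]
orientation: [0.0, 0.115, 0.993, -0.0]
force: [0.9, 0.9, -0.2]
opening: 0.0854
t: 1.15
tool_pos: [0.3973, 0.331, 0.3038]
orientation: [0.001, 0.12, 0.993, -0.002]
force: [0.4, 0.3, -1.4]
opening: 0.0854
t 1.15 xyz [-0.2346, -0.5389, 0.0458] rot [-0.003, 0.0, -0.825] | [0.3973 0.331  0.3038] f [ 0.4  0.3 -1.4] op 0.0854 q7 0.59
```

```bash
H="python3 -m handwheel"
$H '[{"rotation":[0,0,-0.82],"xyz":[-0.235,-0.54,0],"claw":0},{"rotation":[0,0,-0.82],"xyz":[-0.235,-0.54,0],"claw":0},{"rotation":[0,0,-0.82],"xyz":[-0.235,-0.54,0],"claw":0},{"rotation":[0,0,-0.82],"xyz":[-0.235,-0.54,0],"claw":0},{"rotation":[0,0,-0.82],"xyz":[-0.235,-0.54,0],"claw":0}]'
python3 -c "
from h import *
rel((.4966,-.2484),.26,123.46)"
```

```text
t: 1.65
tool_pos: [0.4365, 0.1083, 0.304]
orientation: [0.0, -0.233, 0.972, 0.0]
force: [0.9, -0.4, 0.0]
opening: 0.0856
t 1.65 xyz [0.1081, -0.3452, 0.0439] rot [0.0, 0.0, -0.114] | [0.4365 0.1083 0.304 ] f [ 0.9 -0.4  0. ] op 0.0856 q7 1.7
```

```bash
H="python3 -m handwheel"
$H '[{"rotation":[0,0,-0.114],"xyz":[0.108,-0.345,0.04],"claw":0},{"rotation":[0,0,-0.114],"xyz":[0.108,-0.345,0.04],"claw":0},{"rotation":[0,0,-0.114],"xyz":[0.108,-0.345,0.04],"claw":0},{"rotation":[0,0,-0.114],"xyz":[0.108,-0.345,0.04],"claw":0},{"rotation":[0,0,-0.114],"xyz":[0.108,-0.345,0.04],"claw":0}]'
python3 -c "
from h import *
rel((.4966,-.2484),.26,123.46)"
```

```text
t: 2.15
tool_pos: [0.4766, -0.1364, 0.2763]
orientation: [0.0, -0.286, 0.958, 0.0]
force: [1.5, 0.5, 0.4]
opening: 0.0855
t 2.15 xyz [0.0446, -0.1046, 0.0163] rot [0.0, 0.001, -0.005] | [ 0.4766 -0.1364  0.2763] f [1.5 0.5 0.4] op 0.0855 q7 2.37
```

```bash
H="python3 -m handwheel"
$H '[{"rotation":[0,0,-0.005],"xyz":[0.045,-0.105,0.016],"claw":0},{"rotation":[0,0,-0.005],"xyz":[0.045,-0.105,0.016],"claw":0},{"rotation":[0,0,-0.005],"xyz":[0.045,-0.105,0.016],"claw":0},{"rotation":[0,0,-0.005],"xyz":[0.045,-0.105,0.016],"claw":0},{"rotation":[0,0,-0.005],"xyz":[0.045,-0.105,0.016],"claw":0}]'
python3 - <<'E'
from h import *
import pickle
D=snap('wrist');pickle.dump(D,open('d1.pkl','wb'));im,K,E,s=D
save('w1',im,1.4)
print(blobs(im,(5,120,100),(20,255,255),(0,0,512,384),30)[0])
print('pred',proj(K,E,(.4966,-.2484,.086)))
rel((.4966,-.2484),.14,123.46)
E
```

```text
t: 2.65
tool_pos: [0.4958, -0.2461, 0.2601]
orientation: [-0.0, -0.288, 0.958, 0.001]
force: [0.3, -0.3, -0.0]
opening: 0.0851
[([276.9, 192.4], [273, 175, 8, 34, 184]), ([231.6, 193.2], [228, 176, 9, 34, 200])]
pred [251.11060899 191.40969653]
t 2.7 xyz [0.0012, -0.0032, 0.1203] rot [0.002, 0.0, 0.002] | [ 0.4959 -0.2454  0.2603] f [-0.   0.2 -1.3] op 0.0859 q7 2.58
```

View pics/w1.png

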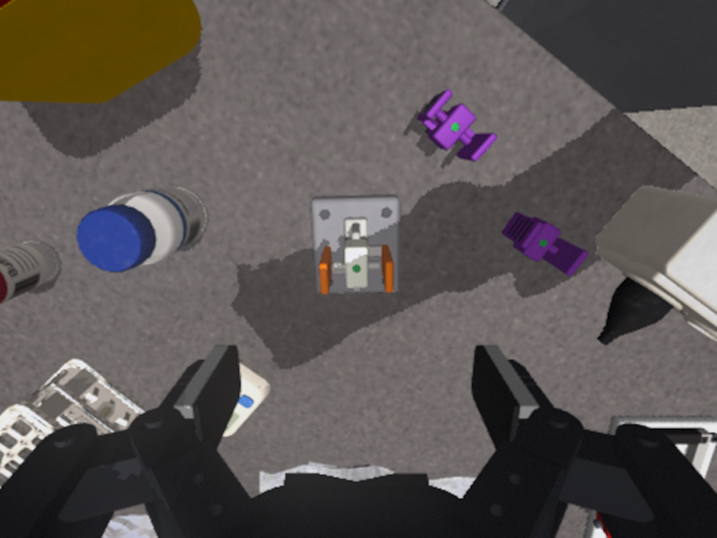

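Wrist view: the clip sits centred on its stand, with grips at (325,270) and (388,270). The fingers are parallel to it. The bottle at (120,235) is clear of the gripper. I refine the position and descend.

```bash
python3 - <<'E'
from h import *
import pickle
im,K,E,s=pickle.load(open('d1.pkl','rb'))
p=[onz(K,E,q,.083) for q in((276.9,192.4),(231.6,193.2))];c=(p[0]+p[1])/2
d=p[1]-p[0];A=np.degrees(np.arctan2(d[1],d[0]));print(p,c,A,np.linalg.norm(d))
rel(c[:2],.14,A)
E
```

```text
[array([ 0.48543067, -0.22799761,  0.083     ]), array([ 0.50851691, -0.26161982,  0.083     ])] [ 0.49697379 -0.24480872  0.083     ] -55.52508567874459 0.04078514082876919
t 2.7 xyz [-0.0011, -0.0004, 0.1203] rot [0.002, 0.0, -0.016] | [ 0.4959 -0.2454  0.2603] f [-0.   0.2 -1.3] op 0.0859 q7 2.58
```

```bash
H="python3 -m handwheel"
$H '[{"rotation":[0,0,-0.016],"xyz":[-0.001,0,0.04],"claw":0},{"rotation":[0,0,-0.016],"xyz":[-0.001,0,0.08],"claw":0},{"rotation":[0,0,-0.016],"xyz":[-0.001,0,0.12],"claw":0},{"rotation":[0,0,-0.016],"xyz":[-0.001,0,0.12],"claw":0},{"rotation":[0,0,-0.016],"xyz":[-0.001,0,0.12],"claw":0}]'
$H '[{"rotation":[0,0,0],"xyz":[0,0,0],"claw":1},{"rotation":[0,0,0],"xyz":[0,0,0],"claw":1},{"rotation":[0,0,0],"xyz":[0,0,0],"claw":1},{"rotation":[0,0,0],"xyz":[0,0,0],"claw":1},{"rotation":[0,0,0],"xyz":[0,0,0],"claw":1}]' 25
$H '[{"rotation":[0,0,0],"xyz":[0,0,0],"claw":1},{"rotation":[0,0,0],"xyz":[0,0,0],"claw":1},{"rotation":[0,0,0],"xyz":[0,0,0],"claw":1},{"rotation":[0,0,0],"xyz":[0,0,0],"claw":1},{"rotation":[0,0,0],"xyz":[0,0,0],"claw":1}]' 25
```

```text
t: 3.2
tool_pos: [0.4968, -0.2454, 0.1408]
orientation: [-0.0, -0.296, 0.955, 0.001]
force: [-0.3, -0.7, 0.4]
opening: 0.0853
t: 3.7
tool_pos: [0.4964, -0.2466, 0.1423]
orientation: [0.0, -0.295, 0.955, 0.001]
force: [-3.1, 2.8, 11.2]
opening: 0.0296
t: 4.2
tool_pos: [0.4965, -0.2466, 0.1424]
orientation: [0.0, -0.295, 0.955, 0.001]
force: [-2.8, 3.2, 11.5]
opening: 0.0298
```

```bash
H="python3 -m handwheel"
$H '[{"rotation":[0,0,0],"xyz":[0,0,-0.01],"claw":1},{"rotation":[0,0,0],"xyz":[0,0,-0.03],"claw":1},{"rotation":[0,0,0],"xyz":[0,0,-0.06],"claw":1},{"rotation":[0,0,0],"xyz":[0,0,-0.09],"claw":1},{"rotation":[0,0,0],"xyz":[0,0,-0.13],"claw":1}]'
$H '[{"rotation":[0,0,0],"xyz":[0,0,-0.01],"claw":1},{"rotation":[0,0,0],"xyz":[0,0,-0.01],"claw":1},{"rotation":[0,0,0],"xyz":[0,0,-0.01],"claw":1}]'
python3 - <<'E'
from h import *
import pickle
D=snap('wrist');pickle.dump(D,open('d2.pkl','wb'));im,K,E,s=D
save('w2',im[60:384],1.4)
print(blobs(im,(5,120,100),(20,255,255),(0,0,512,384),30)[0])
jc=np.array([.596,.181]);a=np.radians(33.6);tab=jc+0*a
rel((.54,.0),.30,123.6)
E
```

```text
t: 4.7
tool_pos: [0.4958, -0.2475, 0.2714]
orientation: [-0.001, -0.295, 0.956, 0.0]
force: [0.7, 0.1, -0.3]
opening: 0.0294
t: 5.0
tool_pos: [0.4959, -0.2473, 0.28]
orientation: [-0.0, -0.295, 0.956, 0.0]
force: [-0.8, -0.4, -2.0]
opening: 0.0294
[([226.7, 267.3], [221, 227, 14, 75, 582]), ([280.9, 265.8], [274, 227, 14, 75, 639])]
t 5.05 xyz [-0.1758, 0.1792, -0.0206] rot [0.002, -0.001, 0.012] | [ 0.4957 -0.2471  0.2793] f [-0.4  0.1 -1. ] op 0.0295 q7 2.59
```

View pics/w2.png

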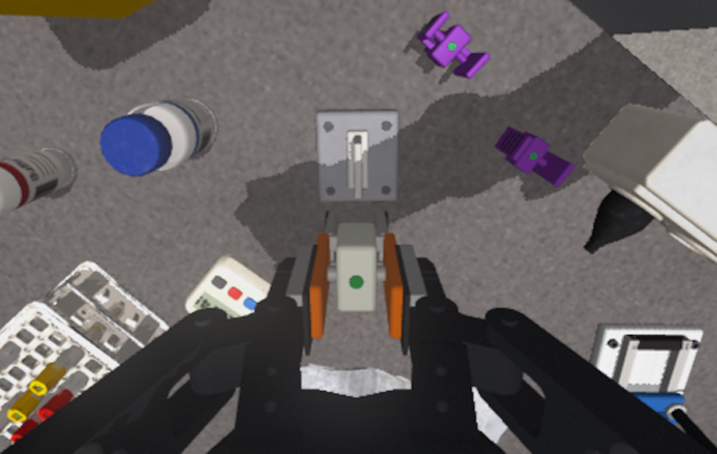

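The clip is held upright between the pads, with the housing dot at (357,282), and the stand is empty. Next I go to above the tab.

```bash
python3 - <<'E'
from h import *
import pickle
im,K,E,s=pickle.load(open('d0.pkl','rb'))['top']
t=onz(K,E,(200.7,164.3),.068);print(t)
rel(t[:2],.30,123.6)
im,K,E,s=pickle.load(open('d2.pkl','rb'));M=rot(s['orientation'])
for z in(.05,.054,.06):print(z,proj(K,E,s['tool_pos']+M@[0,0,z]))
E
python3 -m handwheel '[{"rotation":[0,0,0],"xyz":[-0.1,0.13,-0.02],"claw":1},{"rotation":[0,0,0],"xyz":[-0.1,0.13,-0.02],"claw":1},{"rotation":[0,0,0],"xyz":[-0.1,0.17,-0.02],"claw":1},{"rotation":[0,0,0],"xyz":[-0.1,0.20,-0.02],"claw":1},{"rotation":[0,0,0],"xyz":[-0.12,0.25,-0.02],"claw":1}]'
python3 - <<'E'
from h import *
import pickle
im,K,E,s=pickle.load(open('d0.pkl','rb'))['top']
t=onz(K,E,(200.7,164.3),.068)
rel(t[:2],.30,123.6)
E
```

```text
[0.61160248 0.18894134 0.068     ]
t 5.05 xyz [-0.3415, 0.2949, -0.0206] rot [0.002, -0.001, 0.012] | [ 0.4957 -0.2471  0.2793] f [-0.4  0.1 -1. ] op 0.0295 q7 2.59
0.05 [254.19094211 272.66838615]
0.054 [254.18572795 267.98254179]
0.06 [254.1784107  261.40668723]
t: 5.55
tool_pos: [0.4613, -0.0025, 0.2985]
orientation: [-0.002, -0.295, 0.956, 0.0]
force: [1.4, 0.2, -0.8]
opening: 0.0293
t 5.55 xyz [-0.2321, 0.0735, -0.0021] rot [0.002, -0.003, 0.012] | [ 0.4613 -0.0025  0.2985] f [ 1.4  0.2 -0.8] op 0.0293 q7 2.09
```

```bash
H="python3 -m handwheel"
$H '[{"rotation":[0,0,0.012],"xyz":[-0.232,0.073,-0.002],"claw":1},{"rotation":[0,0,0.012],"xyz":[-0.232,0.073,-0.002],"claw":1},{"rotation":[0,0,0.012],"xyz":[-0.232,0.073,-0.002],"claw":1},{"rotation":[0,0,0.012],"xyz":[-0.232,0.073,-0.002],"claw":1},{"rotation":[0,0,0.012],"xyz":[-0.232,0.073,-0.002],"claw":1}]'
$H '[{"rotation":[0,0,0],"xyz":[0,0,0],"claw":1},{"rotation":[0,0,0],"xyz":[0,0,0],"claw":1}]'
python3 - <<'E'
from h import *
import pickle
D=snap('wrist');pickle.dump(D,open('d3.pkl','wb'));im,K,E,s=D
save('w3',im,1.5)
rel((.6116,.1889),.30,123.6)
print('predicted tab',proj(K,E,(.6116,.1889,.068)))
for n,lo,hi in(('yel',(22,100,120),(35,255,255)),('red',(0,130,100),(6,255,255)),('blue',(100,120,60),(120,255,255))): print(n,blobs(im,lo,hi,(0,0,512,384),30)[0])
E
```

```text
t: 6.05
tool_pos: [0.614, 0.1894, 0.2996]
orientation: [-0.002, -0.29, 0.957, 0.0]
force: [1.0, -0.1, 0.5]
opening: 0.0292
t: 6.25
tool_pos: [0.6129, 0.1879, 0.2994]
orientation: [-0.002, -0.29, 0.957, -0.0]
force: [0.1, -0.9, -1.0]
opening: 0.0293
t 6.3 xyz [-0.0007, 0.0027, -0.0004] rot [0.001, -0.005, 0.0] | [0.6125 0.1862 0.2996] f [-0.6 -0.  -0.4] op 0.0292 q7 1.79
predicted tab [255.2455864  175.95433498]
yel [([232.5, 182.0], [222, 177, 17, 11, 108])]
red []
blue [([257.9, 89.1], [229, 86, 58, 8, 377]), ([257.3, 152.5], [229, 106, 57, 105, 4476])]
```

View pics/w3.png

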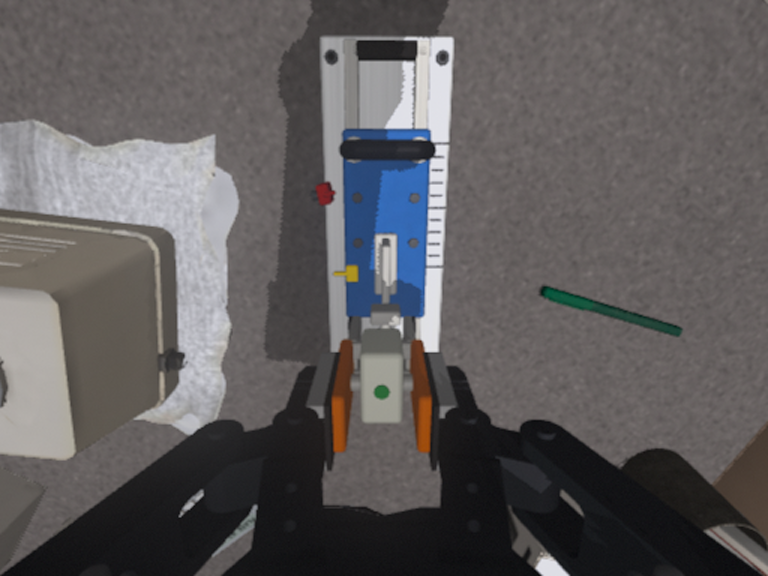

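The view shows the handle bar at (388,150), mark at (324,194), pointer tip at (335,273), tab around (386,235–300), and the clip at (382,385). I measure the tab, handle and mark from this image.

```bash
python3 - <<'E'
from h import *
import pickle
im,K,E,s=pickle.load(open('d3.pkl','rb'))
c=cv2.resize(im[85:225,200:310],None,fx=5,fy=5,interpolation=cv2.INTER_CUBIC)[:,:,:]
save('tabcrop',cv2.resize(c,(550,600)) if 0 else c[:, :550][:, :], .85)
h=cv2.cvtColor(im,cv2.COLOR_RGB2HSV)
m=np.zeros(h.shape[:2],np.uint8);m[88:112,220:298]=(h[88:112,220:298,2]<50)*255
n,l,st,ce=cv2.connectedComponentsWithStats(m);i=1+np.argmax(st[1:,4]);print('bar',ce[i],st[i])
hb=onz(K,E,ce[i],.095);print('bar',hb)
r=cv2.fitLine(cv2.findNonZero((l==i).astype(np.uint8)),2,0,.01,.01).ravel();
a=onz(K,E,r[2:]-20*r[:2],.095);b=onz(K,E,r[2:]+20*r[:2],.095);d=b-a;print('bar dir',np.degrees(np.arctan2(d[1],d[0])))
b_,k=blobs(im,(100,120,60),(120,255,255),(210,80,310,215),30);
rr=cv2.minAreaRect(cv2.findNonZero(k));P=[onz(K,E,p,.032) for p in cv2.boxPoints(rr)];print(np.round(P,4).tolist(),rr)
print('blue center',np.mean(P,0))
h2=cv2.inRange(h,np.array((0,120,60)),np.array((8,255,255)))+cv2.inRange(h,np.array((172,120,60)),np.array((180,255,255)));h2[:,:200]=0;h2[160:]=0;h2[:,240:]=0
n,l,st,ce=cv2.connectedComponentsWithStats(h2);print('red',ce[1:],st[1:])
y=blobs(im,(22,100,120),(35,255,255),(200,160,250,200))[1];q=cv2.findNonZero(y).reshape(-1,2);print('yel left',q[q[:,0].argmin()])
E
```

```text
bar [256.56018519  99.49228395] [227  94  63  12 648]
bar [0.54580377 0.14612015 0.095     ]
bar dir 123.67323299077484
[[0.5506, 0.1136, 0.032], [0.5159, 0.1657, 0.032], [0.6345, 0.2509, 0.032], [0.6742, 0.1914, 0.032]] ((257.5, 148.0), (124.0, 57.0), 90.0)
blue center [0.59379314 0.18040336 0.032     ]
red [[215.89147287 128.62790698]] [[211 122  12  15 129]]
yel left [222 182]
```

View pics/tabcrop.png

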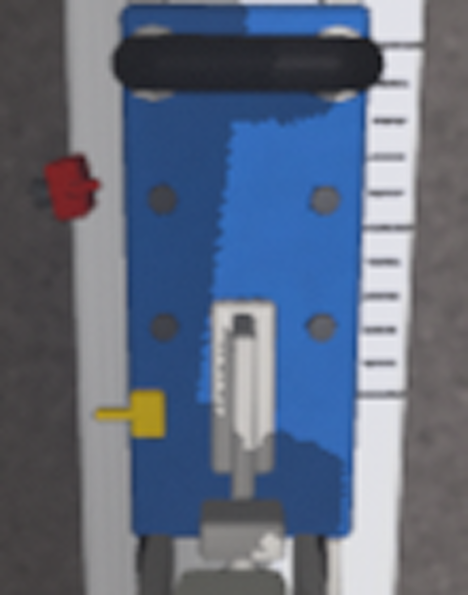

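```bash
python3 - <<'E'
from h import *
import pickle
im,K,E,s=pickle.load(open('d3.pkl','rb'))
u=np.array([np.cos(np.radians(33.67)),np.sin(np.radians(33.67))]);v=np.array([-u[1],u[0]])
hb=np.array([.5458,.1461]);f=lambda X:((X[:2]-hb)@u,(X[:2]-hb)@v)
for r in(160.3,163.8,202.6): print('tab',r,np.round(f(onz(K,E,(257.2,r),.068)),4))
print('foot',np.round(f(onz(K,E,(257.2,160.3),.032)),4))
for p,z in(((100,184),.035),((95,184),.035),((62,187),.035),((98,413),.036)):
    q=(200+p[0]/4.25,85+p[1]/4.25);print(p,np.round(f(onz(K,E,q,z)),4))
D=pickle.load(open('d0.pkl','rb'))
X=tri(ray(*D['top'][1:3],(224.5,169.8)),ray(*D['side'][1:3],(276,188.6)));print('mark tri',X,f(X))
X=tri(ray(*D['top'][1:3],(206.4,156.4)),ray(*D['side'][1:3],(287.1,178.9)));print('yel tri',X,f(X))
M=rot(s['orientation']);print('tcp jig',f(s['tool_pos']))
t=hb+.087*u;print(t);rel(t,.17,123.67)
# red-line rows
print(im[110:145,205:230].astype(int)[:, :, 0].max(1))
E
```

```text
tab 160.3 [0.0614 0.0012]
tab 163.8 [0.0651 0.0012]
tab 202.6 [0.109  0.0014]
foot [0.0687 0.0016]
(100, 184) [ 0.0313 -0.0368]
(95, 184) [ 0.0313 -0.0382]
(62, 187) [ 0.0321 -0.047 ]
(98, 413) [ 0.0946 -0.0393]
mark tri [0.59861522 0.12437394 0.02566892] (np.float64(0.03191005624902102), np.float64(-0.04736261371475196))
yel tri [0.64025795 0.17699587 0.03215202] (np.float64(0.09574105468379861), np.float64(-0.02665539365597681))
tcp jig (np.float64(0.0790480049271646), np.float64(-0.002375920448227604))
[0.61820527 0.19433356]
t 6.3 xyz [-0.0099, 0.0035, 0.1296] rot [0.001, -0.005, -0.001] | [0.6125 0.1862 0.2996] f [-0.6 -0.  -0.4] op 0.0292 q7 1.79
[162 162 161 162 161 163 161 162 162 162 161 161 161 161 160 160 161 159
 160 159 161 161 161 161 161 161 162 162 162 161 161 162 161 161 161]
```

The tab centre checks out: +87 mm from the bar directly, and from the image its ends are at 65 and 109 mm. The pull needed is about 63 mm. I shift over the tab and descend partway.

```bash
H="python3 -m handwheel"
$H '[{"rotation":[0,0.0,0],"xyz":[-0.010,0.003,0.03],"claw":1},{"rotation":[0,0,0],"xyz":[-0.01,0.003,0.07],"claw":1},{"rotation":[0,0,0],"xyz":[-0.010,0.003,0.11],"claw":1},{"rotation":[0,0,0],"xyz":[-0.010,0.003,0.11],"claw":1},{"rotation":[0,0,0],"xyz":[-0.01,0.003,0.11],"claw":1}]'
python3 - <<'E'
from h import *
import time,pickle
D=snap('wrist');im,K,E,s=D;pickle.dump(D,open('d4.pkl','wb'))
t=(.6178,.1949);rel(t,.155,123.67);save('w4',im[150:330,180:340],4)
E
```

```text
t: 6.8
tool_pos: [0.6194, 0.1932, 0.1915]
orientation: [-0.001, -0.288, 0.958, -0.0]
force: [0.2, 0.4, 0.2]
opening: 0.0294
t 6.85 xyz [0.0019, 0.0024, 0.0381] rot [-0.001, 0.001, -0.002] | [0.6207 0.194  0.1932] f [ 0.2  0.6 -0.6] op 0.0293 q7 1.78
```

View pics/w4.png

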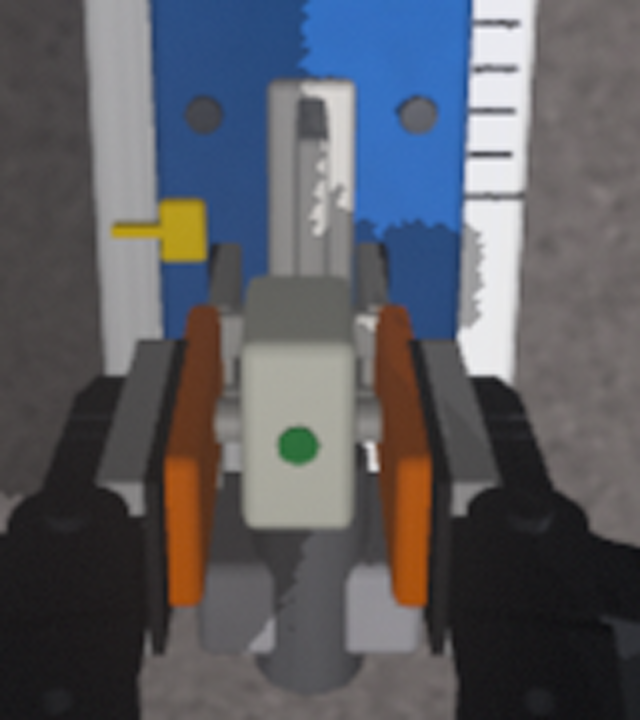

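Jaws straddle centre at 300 and the tab is at 313, which means a ~2.5 mm shift in +y, in agreement with the numbers. Correct and push down.

```bash
H="python3 -m handwheel"
$H '[{"rotation":[0,0,0],"xyz":[0.002,0.0025,0],"claw":1},{"rotation":[0,0,0],"xyz":[0.002,0.0025,0.01],"claw":1},{"rotation":[0,0,0],"xyz":[0.002,0.0025,0.02],"claw":1},{"rotation":[0,0,0],"xyz":[0.002,0.0025,0.028],"claw":1},{"rotation":[0,0,0],"xyz":[0.002,0.0025,0.034],"claw":1}]'
$H '[{"rotation":[0,0,0],"xyz":[0,0,0.002],"claw":1},{"rotation":[0,0,0],"xyz":[0,0,0.004],"claw":1},{"rotation":[0,0,0],"xyz":[0,0,0.006],"claw":1},{"rotation":[0,0,0],"xyz":[0,0,0.007],"claw":1},{"rotation":[0,0,0],"xyz":[0,0,0.007],"claw":1}]'
python3 -c "
from h import *
rel((.6178,.1949),.1524,123.67)"
```

```text
t: 7.35
tool_pos: [0.6168, 0.1959, 0.1569]
orientation: [-0.001, -0.289, 0.957, -0.0]
force: [0.7, -0.0, -0.6]
opening: 0.0293
t: 7.85
tool_pos: [0.6174, 0.196, 0.1525]
orientation: [0.0, -0.289, 0.957, 0.0]
force: [-2.6, -0.7, 7.4]
opening: 0.0297
t 7.85 xyz [0.0003, -0.0012, 0.0001] rot [-0.0, 0.0, -0.001] | [0.6174 0.196  0.1525] f [-2.6 -0.7  7.4] op 0.0297 q7 1.78
```

Seated at the predicted height with 7 N. Release and retreat straight up.

```bash
H="python3 -m handwheel"
$H '[{"rotation":[0,0,0],"xyz":[0,0,0.001],"claw":0},{"rotation":[0,0,0],"xyz":[0,0,0.001],"claw":0},{"rotation":[0,0,0],"xyz":[0,0,0.001],"claw":0},{"rotation":[0,0,0],"xyz":[0,0,0.001],"claw":0},{"rotation":[0,0,0],"xyz":[0,0,0.001],"claw":0}]'
$H '[{"rotation":[0,0,0],"xyz":[0,0,0],"claw":0},{"rotation":[0,0,0],"xyz":[0,0,-0.03],"claw":0},{"rotation":[0,0,0],"xyz":[0,0,-0.07],"claw":0},{"rotation":[0,0,0],"xyz":[0.0,0,-0.1],"claw":0},{"rotation":[0,0,0],"xyz":[0.0,0,-0.12],"claw":0}]'
$H '[{"rotation":[0,0,0],"xyz":[0,0,0],"claw":0},{"rotation":[0,0,0],"xyz":[0,0,0],"claw":0}]'
python3 - <<'E'
from h import *
import pickle
D=snap('wrist');im,K,E,s=D;pickle.dump(D,open('d5.pkl','wb'))
save('w5',im[40:300,130:380],3 if 0 else 2.2)
u=np.array([np.cos(np.radians(33.67)),np.sin(np.radians(33.67))]);v=np.array([-u[1],u[0]]);hb=np.array([.5458,.1461])
b=blobs(im,(5,120,100),(20,255,255),(150,100,360,384),30)[0];print(b)
for q in b: X=onz(K,E,q[0],.091);print((X[:2]-hb)@u-.087,(X[:2]-hb)@v)
for a in(33.67,):rel((.5458,.1461),.22,a)
E
```

```text
t: 8.35
tool_pos: [0.6172, 0.1961, 0.1498]
orientation: [-0.0, -0.289, 0.957, 0.0]
force: [-0.4, 0.3, -0.3]
opening: 0.0854
t: 8.85
tool_pos: [0.618, 0.1963, 0.2726]
orientation: [0.002, -0.289, 0.957, 0.0]
force: [1.2, -0.4, -0.6]
opening: 0.085
t: 9.05
tool_pos: [0.617, 0.1959, 0.2699]
orientation: [0.0, -0.289, 0.957, 0.0]
force: [-0.1, 0.3, -0.5]
opening: 0.0853
[([276.2, 195.6], [273, 177, 7, 33, 152]), ([229.7, 197.7], [227, 187, 6, 23, 120])]
0.004839448328997797 0.02210923470306387
0.0068009901215674295 -0.020238434445781266
t 9.1 xyz [0.0862, -0.0023, 0.0491] rot [-0.001, -0.002, 1.57] | [0.6165 0.1958 0.269 ] f [ 0.3  0.4 -0.5] op 0.0855 q7 1.78
```

View pics/w5.png

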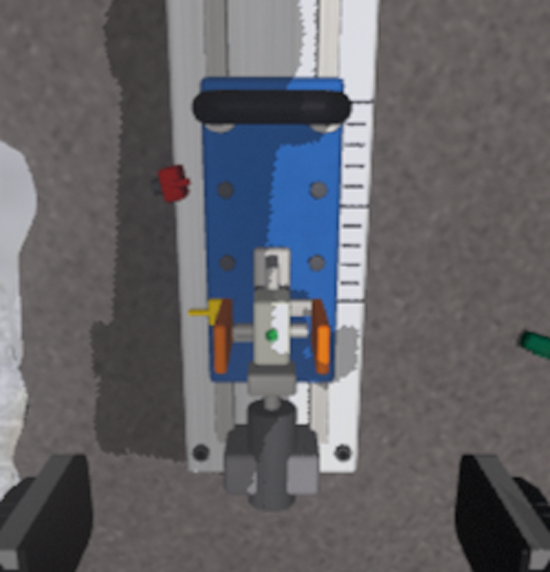

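The clip sits upright on the tab at (272,335), released, slide home. Mark nib is at (187,183) and pointer tip at (190,311). I refine the pull distance from this view and turn for the handle.

```bash
python3 - <<'E'
from h import *
import pickle
im,K,E,s=pickle.load(open('d5.pkl','rb'))
u=np.array([np.cos(np.radians(33.67)),np.sin(np.radians(33.67))]);v=np.array([-u[1],u[0]]);hb=np.array([.5458,.1461])
f=lambda q,z:(lambda X:np.round(((X[:2]-hb)@u,(X[:2]-hb)@v),4))(onz(K,E,q,z))
h=cv2.cvtColor(im,cv2.COLOR_RGB2HSV)
m=((h[:,:,0]<8)|(h[:,:,0]>172))&(h[:,:,1]>110)&(h[:,:,2]>50);m[:, :190]=0;m[:,225:]=0;m[:100]=0;m[145:]=0
ys,xs=np.nonzero(m);print('red',xs.min(),xs.max(),ys.min(),ys.max(),'right tip row',ys[xs>=xs.max()-1].mean());print(f((xs.max(),ys[xs>=xs.max()-1].mean()),.035),f((xs.mean(),ys.mean()),.03))
y=blobs(im,(22,100,80),(35,255,255),(200,150,250,210))[1];ys,xs=np.nonzero(y);print('yel tip',xs.min(),ys[xs<xs.min()+4].mean(),f((xs.min(),ys[xs<xs.min()+4].mean()),.036))
print('bar',f((130+272/2.2,40+107/2.2),.095))
E
H="python3 -m handwheel"
R='"rotation":[0,0,1.57],"xyz":[0.086,-0.002,-0.02],"claw":0'
$H '[{"rotation":[0,0,1.57],"xyz":[0.086,-0.002,0],"claw":0},{"rotation":[0,0,1.57],"xyz":[0.086,-0.002,0],"claw":0},{"rotation":[0,0,1.57],"xyz":[0.086,-0.002,0],"claw":0},{"rotation":[0,0,1.57],"xyz":[0.086,-0.002,0],"claw":0},{"rotation":[0,0,1.57],"xyz":[0.086,-0.002,0],"claw":0}]'
python3 -c "
from h import *
rel((.5458,.1461),.269,33.67)"
```

```text
red 202 215 115 131 right tip row 123.66666666666667
[ 0.0325 -0.0382] [ 0.0323 -0.046 ]
yel tip 216 181.8 [ 0.0945 -0.0397]
bar [0.0003 0.0018]
t: 9.6
tool_pos: [0.5454, 0.1462, 0.2683]
orientation: [-0.002, 0.085, 0.996, -0.001]
force: [0.2, 1.0, 0.3]
opening: 0.0853
t 9.6 xyz [-0.0004, -0.0, -0.0007] rot [-0.003, -0.002, 0.813] | [0.5454 0.1462 0.2683] f [0.2 1.  0.3] op 0.0853 q7 1.19
```

```bash
H="python3 -m handwheel"
$H '[{"rotation":[0,0,0.81],"xyz":[0,0,0],"claw":0},{"rotation":[0,0,0.81],"xyz":[0,0,0],"claw":0},{"rotation":[0,0,0.81],"xyz":[0,0,0],"claw":0},{"rotation":[0,0,0.81],"xyz":[0,0,0],"claw":0},{"rotation":[0,0,0.81],"xyz":[0,0,0],"claw":0}]'
python3 -c "
from h import *
rel((.5453,.1469),.149,33.67)"
```

```text
t: 10.1
tool_pos: [0.5457, 0.1465, 0.2682]
orientation: [-0.001, 0.444, 0.896, -0.001]
force: [-0.4, -0.6, 0.0]
opening: 0.0853
t 10.1 xyz [0.0005, 0.0004, 0.1192] rot [-0.003, -0.0, 0.064] | [0.5457 0.1465 0.2682] f [-0.4 -0.6  0. ] op 0.0853 q7 0.59
```

```bash
H="python3 -m handwheel"
$H '[{"rotation":[0,0,0.064],"xyz":[0,0,0.0],"claw":0},{"rotation":[0,0,0.064],"xyz":[0,0,0.03],"claw":0},{"rotation":[0,0,0.064],"xyz":[0,0,0.07],"claw":0},{"rotation":[0,0,0.064],"xyz":[0,0,0.1],"claw":0},{"rotation":[0,0,0.064],"xyz":[0,0,0.119],"claw":0}]'
$H '[{"rotation":[0,0,0],"xyz":[0,0,0],"claw":1},{"rotation":[0,0,0],"xyz":[0,0,0],"claw":1},{"rotation":[0,0,0],"xyz":[0,0,0],"claw":1},{"rotation":[0,0,0],"xyz":[0,0,0],"claw":1},{"rotation":[0,0,0],"xyz":[0,0,0],"claw":1}]' 60
$H '[{"rotation":[0,0,0],"xyz":[0,0,0],"claw":1},{"rotation":[0,0,0],"xyz":[0,0,0],"claw":1},{"rotation":[0,0,0],"xyz":[0,0,0],"claw":1}]' 60
python3 -c "
from h import *
snap('side')
rel((.5453,.1469),.149,33.67)"
```

```text
t: 10.6
tool_pos: [0.5444, 0.1463, 0.1471]
orientation: [-0.002, 0.469, 0.883, -0.002]
force: [-0.4, 0.7, -0.6]
opening: 0.0853
t: 11.1
tool_pos: [0.5463, 0.1464, 0.1519]
orientation: [-0.0, 0.469, 0.883, -0.0]
force: [-12.3, -10.8, 9.8]
opening: 0.0124
t: 11.4
tool_pos: [0.5459, 0.146, 0.152]
orientation: [-0.001, 0.47, 0.883, -0.0]
force: [-2.3, -2.3, 4.8]
opening: 0.0097
t 11.45 xyz [0.001, 0.0, 0.003] rot [-0.001, -0.001, 0.005] | [0.5459 0.146  0.152 ] f [-3.4 -1.   5.5] op 0.0096 q7 0.64
```

Handle gripped. Pull 45 mm first, then check.

```bash
H="python3 -m handwheel"
$H '[{"rotation":[0,0,0],"xyz":[0,-0.008,0],"claw":1},{"rotation":[0,0,0],"xyz":[0,-0.018,0],"claw":1},{"rotation":[0,0,0],"xyz":[0,-0.028,0],"claw":1},{"rotation":[0,0,0],"xyz":[0,-0.038,0],"claw":1},{"rotation":[0,0,0],"xyz":[0,-0.045,0],"claw":1}]' 60
$H '[{"rotation":[0,0,0],"xyz":[0,0,0],"claw":1},{"rotation":[0,0,0],"xyz":[0,0,0],"claw":1}]' 60
python3 - <<'E'
from h import *
import pickle
D={n:snap(n) for n in('side','wrist','top')};pickle.dump(D,open('d6.pkl','wb'))
s=env.sense();u=np.array([np.cos(np.radians(33.67)),np.sin(np.radians(33.67))])
print('pulled by',(np.array([.5459,.146])-s['tool_pos'][:2])@u)
im=D['side'][0];print('yel',blobs(im,(22,100,100),(35,255,255),(230,160,320,210))[0],'red',blobs(im,(0,130,100),(6,255,255),(230,160,320,210))[0])
a=cv2.resize(im[150:215,225:320],(570,390),interpolation=2)
b=D['wrist'][0][60:330,90:420]
save('p6',np.hstack([a[:,:400],cv2.resize(b,(400,390),interpolation=2)]))
E
```

```text
t: 11.95
tool_pos: [0.5114, 0.1233, 0.152]
orientation: [0.002, 0.469, 0.883, 0.003]
force: [3.9, 4.6, -1.1]
opening: 0.0097
t: 12.15
tool_pos: [0.5113, 0.1232, 0.152]
orientation: [0.002, 0.469, 0.883, 0.002]
force: [3.3, 4.1, 1.0]
opening: 0.0098
pulled by 0.04117643231145484
yel [([278.0, 182.6], [276, 182, 5, 3, 10])] red [([276.3, 189.0], [275, 186, 4, 7, 19])]
```

View pics/p6.png

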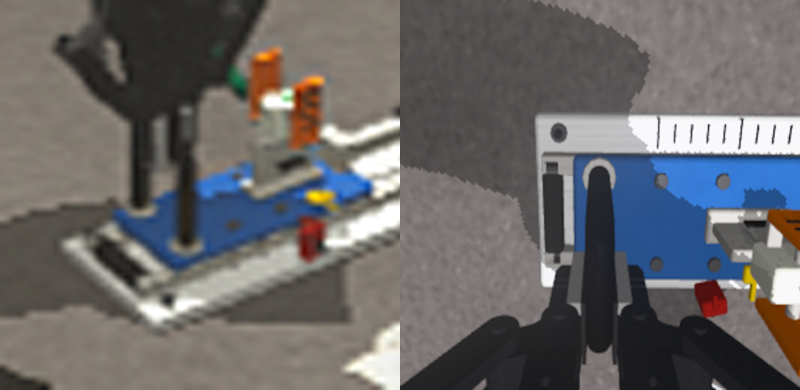

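The pull is under way, and the clip rides upright on the tab. In the wrist view the mark is at (711,298) and the pointer tip at (752,298), so about 20 mm remains. I compute it.

```bash
cat > m.py <<'E'
from h import *
u=np.array([np.cos(np.radians(33.67)),np.sin(np.radians(33.67))]);v=np.array([-u[1],u[0]]);hb=np.array([.5458,.1461])
def meas(D):
    im,K,E,s=D
    f=lambda q,z:(lambda X:np.round(((X[:2]-hb)@u,(X[:2]-hb)@v),4))(onz(K,E,q,z))
    h=cv2.cvtColor(im,cv2.COLOR_RGB2HSV)
    m=((h[:,:,0]<5)|(h[:,:,0]>172))&(h[:,:,1]>130)&(h[:,:,2]>50)
    p=proj(K,E,[*(hb+.032*u-.045*v),.03]);x,y=p.astype(int);k=np.zeros_like(m);k[max(0,y-16):y+16,max(0,x-14):x+14]=m[max(0,y-16):y+16,max(0,x-14):x+14]
    ys,xs=np.nonzero(k);print('mark pred',p,'seen',xs.mean(),ys.mean(),f((xs.mean(),ys.mean()),.03))
    t=ys<=ys.min()+1;print('mark nib',xs[t].mean(),ys[t].mean(),f((xs[t].mean(),ys[t].mean()),.035))
    y=((h[:,:,0]>=22)&(h[:,:,0]<36)&(h[:,:,1]>100)&(h[:,:,2]>70))[:, :].copy();q=np.zeros_like(y);q[int(p[1])-30:int(p[1])+20,int(p[0])-20:int(p[0])+80]=y[int(p[1])-30:int(p[1])+20,int(p[0])-20:int(p[0])+80]
    ys,xs=np.nonzero(q);t=ys>=ys.max()-2;print('tip',xs[t].mean(),ys.max(),f((xs[t].mean(),ys.max()),.036))
    print('pulled',(np.array([.5459,.146])-s['tool_pos'][:2])@u,s['tool_pos'],s['force'].round(1),s['opening'])
E
python3 - <<'E'
from m import *
import pickle
meas(pickle.load(open('d6.pkl','rb'))['wrist'])
E
```

```text
mark pred [348.06202728 269.52108626] seen 346.162 266.638 [ 0.0303 -0.0425]
mark nib 346.0769230769231 254.76923076923077 [ 0.0273 -0.0293]
tip 380.14285714285717 268 [ 0.0534 -0.0397]
pulled 0.041303394725233956 [0.51142347 0.12325416 0.15199292] [2.9 3.7 2. ] 0.009465296650545267
```

```bash
H="python3 -m handwheel"
$H '[{"rotation":[0,0,0],"xyz":[0,-0.006,0],"claw":1},{"rotation":[0,0,0],"xyz":[0,-0.012,0],"claw":1},{"rotation":[0,0,0],"xyz":[0,-0.017,0],"claw":1},{"rotation":[0,0,0],"xyz":[0,-0.020,0],"claw":1},{"rotation":[0,0,0],"xyz":[0,-0.020,0],"claw":1}]' 60
$H '[{"rotation":[0,0,0],"xyz":[0,0,0],"claw":1},{"rotation":[0,0,0],"xyz":[0,0,0],"claw":1},{"rotation":[0,0,0],"xyz":[0,0,0],"claw":1}]' 60
python3 - <<'E'
from m import *
import pickle
D={n:snap(n) for n in('side','wrist')};pickle.dump(D,open('d7.pkl','wb'))
im=D['side'][0];print('yel',blobs(im,(22,100,100),(35,255,255),(230,160,320,210))[0],'red',blobs(im,(0,130,100),(6,255,255),(230,160,320,210))[0])
a=cv2.resize(im[150:215,225:292],(402,390),interpolation=2)
b=D['wrist'][0][200:330,300:430]
save('p7',np.hstack([a,cv2.resize(b,(390,390),interpolation=2)]))
meas(D['wrist'])
E
```

```text
t: 12.8
tool_pos: [0.4952, 0.1125, 0.152]
orientation: [0.002, 0.469, 0.883, 0.003]
force: [3.7, 5.5, 1.0]
opening: 0.01
t: 13.1
tool_pos: [0.4955, 0.1127, 0.152]
orientation: [0.002, 0.469, 0.883, 0.003]
force: [4.0, 5.9, 1.7]
opening: 0.0098
yel [([273.9, 184.2], [272, 183, 5, 3, 10])] red [([276.7, 187.3], [275, 186, 4, 4, 9]), ([275.8, 191.2], [275, 190, 3, 3, 6])]
mark pred [372.64521575 269.57653206] seen 369.17353579175705 267.14316702819957 [ 0.029  -0.0429]
mark nib 368.1 254.8 [ 0.0245 -0.0292]
tip 380.27272727272725 268 [ 0.0346 -0.0397]
pulled 0.06043197258118085 [0.49547824 0.1126875  0.15198531] [2.9 5.6 1.7] 0.009947357020645566
```

View pics/p7.png

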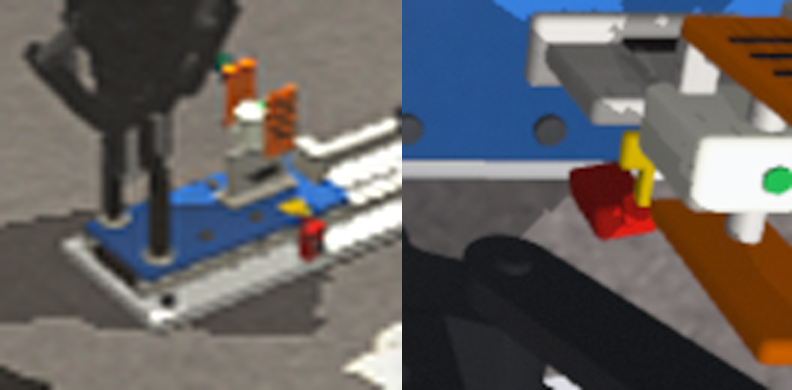

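Right crop: pointer tip at (645,200) is just short of the mark's line near (628,213), about 3 mm. That agrees with the earlier estimates of mark 0.0305–0.0325 and pointer 0.0346. Pull 3 mm more.

```bash
H="python3 -m handwheel"
$H '[{"rotation":[0,0,0],"xyz":[0,-0.002,0],"claw":1},{"rotation":[0,0,0],"xyz":[0,-0.0032,0],"claw":1},{"rotation":[0,0,0],"xyz":[0,-0.0032,0],"claw":1},{"rotation":[0,0,0],"xyz":[0,-0.0032,0],"claw":1},{"rotation":[0,0,0],"xyz":[0,-0.0032,0],"claw":1}]' 60
$H '[{"rotation":[0,0,0],"xyz":[0,0,0],"claw":1},{"rotation":[0,0,0],"xyz":[0,0,0],"claw":1},{"rotation":[0,0,0],"xyz":[0,0,0],"claw":1},{"rotation":[0,0,0],"xyz":[0,0,0],"claw":1},{"rotation":[0,0,0],"xyz":[0,0,0],"claw":1}]' 60
python3 - <<'E'
from m import *
import pickle
D={n:snap(n) for n in('side','wrist')};pickle.dump(D,open('d8.pkl','wb'))
im=D['side'][0]
a=cv2.resize(im[150:215,225:292],(402,390),interpolation=2)
b=D['wrist'][0][225:290,345:410]
save('p8',np.hstack([a,cv2.resize(b,(390,390),interpolation=2)]))
meas(D['wrist'])
# expected pixel of mark line for nib x .031..; and pointer
K,E=D['wrist'][1:3]
for x in(.0265,.0315,.0365): print(x,proj(K,E,[*(hb+x*u-.0397*v),.036]))
E
```

```text
t: 13.7
tool_pos: [0.493, 0.1111, 0.152]
orientation: [0.002, 0.469, 0.883, 0.003]
force: [3.8, 5.9, 0.7]
opening: 0.01
t: 14.2
tool_pos: [0.493, 0.1111, 0.152]
orientation: [0.002, 0.469, 0.883, 0.003]
force: [4.3, 6.3, 0.9]
opening: 0.0102
mark pred [376.29855766 269.6019462 ] seen 371.6139896373057 267.43523316062175 [ 0.0281 -0.0431]
mark nib 367.35714285714283 255.71428571428572 [ 0.0212 -0.03  ]
tip 381.2857142857143 267 [ 0.0324 -0.0388]
pulled 0.0633512183566466 [0.49302855 0.11109931 0.15199069] [4.  4.9 1.5] 0.009876665248947116
0.0265 [373.23273403 267.98753719]
0.0315 [379.93873956 268.0002825 ]
0.0365 [386.64188742 268.01302238]
```

View pics/p8.png

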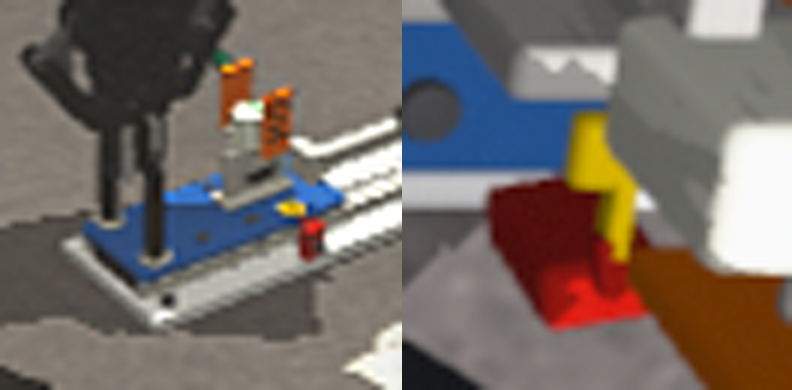

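Right crop: pointer tip is at (622,255) over the mark's bright top face (about 540–650 wide), with a dark strip at (607,275). The offset is a few mm at most. A numeric check on the top face's centre across the views follows.

```bash
python3 - <<'E'
from m import *
import pickle
for n in('d3','d5','d6','d7','d8'):
    D=pickle.load(open(n+'.pkl','rb'));D=D['wrist'] if isinstance(D,dict) else D
    im,K,E,s=D;c=[proj(K,E,[*(hb+(.0315+a)*u+(-.045+b)*v),.035]).round(1).tolist() for a,b in((-.008,-.005),(.008,-.005),(.008,.005),(-.008,.005))]
    f=lambda q,z:(lambda X:np.round(((X[:2]-hb)@u,(X[:2]-hb)@v),4))(onz(K,E,q,z))
    h=cv2.cvtColor(im,cv2.COLOR_RGB2HSV).astype(int);p=np.mean(c,0).astype(int)
    w=np.zeros(h.shape[:2],bool);w[p[1]-14:p[1]+16,p[0]-18:p[0]+14]=1
    m=((h[:,:,0]<5)|(h[:,:,0]>173))&(h[:,:,1]>130)&w
    mb=m&(h[:,:,2]>150);g=lambda m:(lambda q:(len(q),q.min(0).tolist(),q.max(0).tolist(),q.mean(0).round(1).tolist()))(np.argwhere(m)[:,::-1])
    print(n,c);print(' all',g(m))
    if mb.any(): q=g(mb);print(' bright',q,f(q[3],.035),f((q[1][0],q[3][1]),.035),f((q[2][0],q[3][1]),.035))
    if n=='d7':
        for r in range(252,284):print(' '.join('%3d'%x if k else '  .' for x,k in zip(h[r,350:390,2],m[r,350:390])))
E
```

```text
d3 [[211.6, 121.3], [212.3, 135.6], [221.0, 135.6], [220.5, 121.3]]
 all (120, [211, 122], [222, 136], [215.8, 128.7])
d5 [[203.0, 114.6], [203.9, 130.6], [213.5, 130.5], [212.8, 114.6]]
 all (153, [202, 116], [215, 131], [207.9, 123.1])
d6 [[338.2, 279.0], [359.3, 279.0], [360.9, 267.5], [339.5, 267.5]]
 all (437, [333, 259], [359, 279], [346.5, 268.1])
d7 [[363.2, 279.0], [384.3, 279.1], [386.2, 267.6], [364.9, 267.5]]
 all (413, [356, 259], [384, 279], [369.2, 268.5])
 bright (86, [369, 269], [384, 279], [376.2, 274.9]) [ 0.0329 -0.0464] [ 0.0274 -0.0464] [ 0.0388 -0.0463]
  .   .   .   .   .   .   .   .   .   .   .   .   .   .   .   .   .   .   .   .   .   .   .   .   .   .   .   .   .   .   .   .   .   .   .   .   .   .   .   .
  .   .   .   .   .   .   .   .   .   .   .   .   .   .   .   .   .   .   .   .   .   .   .   .   .   .   .   .   .   .   .   .   .   .   .   .   .   .   .   .
  .   .   .   .   .   .   .   .   .   .   .   .   .   .   .   .   .   .   .   .   .   .   .   .   .   .   .   .   .   .   .   .   .   .   .   .   .   .   .   .
  .   .   .   .   .   .   .   .   .  
[... 4128 characters left out ...]
 .   .   .   .   .   .   .   .   .   .   .   .   .   .   .   .   .   .   .   .   .   .   .   .   .   .   .   .   .   .   .   .   .   .   .   .   .   .   .
  .   .   .   .   .   .   .   .   .   .   .   .   .   .   .   .   .   .   .   .   .   .   .   .   .   .   .   .   .   .   .   .   .   .   .   .   .   .   .   .
  .   .   .   .   .   .   .   .   .   .   .   .   .   .   .   .   .   .   .   .   .   .   .   .   .   .   .   .   .   .   .   .   .   .   .   .   .   .   .   .
d8 [[366.9, 279.1], [388.0, 279.1], [390.0, 267.6], [368.6, 267.6]]
 all (357, [360, 259], [385, 279], [371.5, 268.5])
 bright (81, [370, 271], [385, 279], [376.8, 275.6]) [ 0.0306 -0.0469] [ 0.0254 -0.047 ] [ 0.0368 -0.0469]
```

The predicted top face for mark x = 0.0315 matches the visible one within about 1 px in all the views. The pointer is at 0.031–0.032, so they line up to about 1 mm. I hand in while holding.

```bash
python3 -c "
from cell import env
s=env.sense();print(s['t'],s['tool_pos'],s['force'],s['opening']);print(env.close_job())"
```

```text
14.3 [0.49302554 0.11107992 0.15198804] [4.40780975 5.7926314  0.54693714] 0.00973641162679857
the job is handed in; nothing more can be done
None
```

The job is handed in at 14.3 s of the 58 s allowed, with the robot still holding the handle at the mark; the hand-in reports no verdict.

- **Clip:** I squeezed it off the stand and pushed it down onto the tab with the slide home. It seated at the predicted height with about 7 N, and I released it. The picture afterwards showed it upright on the tab with the fingers clear. The grip positions put it about 5–7 mm off the tab's middle along the edge and about 1 mm across. It still looked upright in the last pictures.
- **Slide:** I pulled the handle 63 mm in three steps at 60 N grip and held it still there, with about 7 N of spring load.
- **Pointer and mark:** By my measurements they agree to about 1 mm. In jig x relative to the handle's home, the pointer is at 31.2 mm from the arm's travel and 32.4 mm from the wrist camera. The mark is at about 31.5–32 mm.
- **Disagreement:** In the last oblique picture, the offset read by eye looked a few mm larger. A numeric check of the mark's top face across the wrist views supported the smaller figure.
- **Bystanders:** Nothing went near the bottle, timer or marker pen. I did not measure their positions again at the end.

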